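# Stack oiled rack slats crosswise to dry

### The job

Stack the four freshly oiled slats crosswise on the drying stand so that air gets between them: first lay the two long slats flat across the stand's two runners, one on each pair of dark seat marks and overhanging both runners equally; then lay the two short slats flat across the long ones, one directly above each runner, parallel to it and centred along it. Leave the jars and the pot standing where they are.

Things in the scene. Friction and masses are not known exactly. Their poses are not given: they have to be found in the camera images.
- drying_stand: fixed plywood board 170 (x) x 140 (y) x 12 mm, on the left or right of the bench, with two wooden runners 150 x 24 x 18 mm along its x, centre lines at y = -50 and +50 mm, tops at z = 30 mm. On each runner two dark seat marks, 24 mm wide, at x = -35 and +35 mm, where the long slats cross. Origin at the centre of the board's underside, on the bench
- long_slat_a: loose wooden slat, a bar 160 x 24 x 18 mm (long along its x, 24 along y, 18 along z) with a row of six small drilled holes, about 50 g; origin at the bar's centre. At the start it lies on the bench (origin at 9 mm height) in the small pile, under the other long slat
- long_slat_b: loose wooden slat, a bar 160 x 24 x 18 mm (long along its x, 24 along y, 18 along z) with a row of six small drilled holes, about 50 g; origin at the bar's centre. At the start it lies flat on top of the pile (origin at 27 mm height), bridging a long and a short slat
- short_slat_a: loose wooden slat, a bar 120 x 24 x 18 mm (long along its x, 24 along y, 18 along z) with a row of four small drilled holes, about 38 g; origin at the bar's centre. At the start it lies in the pile, beside one long slat and under the other (origin at 9 mm height)
- short_slat_b: loose wooden slat, a bar 120 x 24 x 18 mm (long along its x, 24 along y, 18 along z) with a row of four small drilled holes, about 38 g; origin at the bar's centre. At the start it lies alone on the bench behind the rest (origin at 9 mm height)
- tall_jar: bystander: clear screw-lid jar filled with pink beads, 83 mm in diameter, 162 mm tall, loose, standing in the middle between the stand and the pile; origin at the centre of its underside
- frit_jar: bystander: small jar of blue glass frit with a grey lid, 58 mm in diameter, 79 mm tall, loose, close beside the pile of slats; origin at the centre of its underside
- cork_pot_1: bystander: black pot with a cork lid, 47 mm in diameter, 37 mm tall, loose, beside the stand; origin at the centre of its underside

How it is judged:
On the way:
1. both long slats lie across the runners, on the seat marks ((((x of long_slat_a in the frame of drying_stand between -0.047 and -0.023 m and y of long_slat_a in the frame of drying_stand between -0.012 and 0.012 m and z of long_slat_a in the frame of drying_stand between 0.034 and 0.044 m and angle between the x axis of long_slat_a and the y axis of drying_stand, either way round below 0.15 rad and angle between the z axis of long_slat_a and the z axis of drying_stand, either way round below 0.1 rad) and (x of long_slat_b in the frame of drying_stand between 0.023 and 0.047 m and y of long_slat_b in the frame of drying_stand between -0.012 and 0.012 m and z of long_slat_b in the frame of drying_stand between 0.034 and 0.044 m and angle between the x axis of long_slat_b and the y axis of drying_stand, either way round below 0.15 rad and angle between the z axis of long_slat_b and the z axis of drying_stand, either way round below 0.1 rad)) or ((x of long_slat_a in the frame of drying_stand between 0.023 and 0.047 m and y of long_slat_a in the frame of drying_stand between -0.012 and 0.012 m and z of long_slat_a in the frame of drying_stand between 0.034 and 0.044 m and angle between the x axis of long_slat_a and the y axis of drying_stand, either way round below 0.15 rad and angle between the z axis of long_slat_a and the z axis of drying_stand, either way round below 0.1 rad) and (x of long_slat_b in the frame of drying_stand between -0.047 and -0.023 m and y of long_slat_b in the frame of drying_stand between -0.012 and 0.012 m and z of long_slat_b in the frame of drying_stand between 0.034 and 0.044 m and angle between the x axis of long_slat_b and the y axis of drying_stand, either way round below 0.15 rad and angle between the z axis of long_slat_b and the z axis of drying_stand, either way round below 0.1 rad)))), for 0.2 s.
At the end, for the whole second after the job is handed in: Both long slats lie flat across the runners on the seat marks and both short slats lie flat on them, one above each runner: every slat's centre within 12 mm of its place in each direction of the stand (5 mm in height), its direction within 0.15 rad, flat within 0.1 rad, and at rest ((((x of long_slat_a in the frame of drying_stand between -0.047 and -0.023 m and y of long_slat_a in the frame of drying_stand between -0.012 and 0.012 m and z of long_slat_a in the frame of drying_stand between 0.034 and 0.044 m and angle between the x axis of long_slat_a and the y axis of drying_stand, either way round below 0.15 rad and angle between the z axis of long_slat_a and the z axis of drying_stand, either way round below 0.1 rad) and (x of long_slat_b in the frame of drying_stand between 0.023 and 0.047 m and y of long_slat_b in the frame of drying_stand between -0.012 and 0.012 m and z of long_slat_b in the frame of drying_stand between 0.034 and 0.044 m and angle between the x axis of long_slat_b and the y axis of drying_stand, either way round below 0.15 rad and angle between the z axis of long_slat_b and the z axis of drying_stand, either way round below 0.1 rad)) or ((x of long_slat_a in the frame of drying_stand between 0.023 and 0.047 m and y of long_slat_a in the frame of drying_stand between -0.012 and 0.012 m and z of long_slat_a in the frame of drying_stand between 0.034 and 0.044 m and angle between the x axis of long_slat_a and the y axis of drying_stand, either way round below 0.15 rad and angle between the z axis of long_slat_a and the z axis of drying_stand, either way round below 0.1 rad) and (x of long_slat_b in the frame of drying_stand between -0.047 and -0.023 m and y of long_slat_b in the frame of drying_stand between -0.012 and 0.012 m and z of long_slat_b in the frame of drying_stand between 0.034 and 0.044 m and angle between the x axis of long_slat_b and the y axis of drying_stand, either way round below 0.15 rad and angle between the z axis of long_slat_b and the z axis of drying_stand, either way round below 0.1 rad))) and (((x of short_slat_a in the frame of drying_stand between -0.012 and 0.012 m and y of short_slat_a in the frame of drying_stand between -0.062 and -0.038 m and z of short_slat_a in the frame of drying_stand between 0.052 and 0.062 m and angle between the x axis of short_slat_a and the x axis of drying_stand, either way round below 0.15 rad and angle between the z axis of short_slat_a and the z axis of drying_stand, either way round below 0.1 rad) and (x of short_slat_b in the frame of drying_stand between -0.012 and 0.012 m and y of short_slat_b in the frame of drying_stand between 0.038 and 0.062 m and z of short_slat_b in the frame of drying_stand between 0.052 and 0.062 m and angle between the x axis of short_slat_b and the x axis of drying_stand, either way round below 0.15 rad and angle between the z axis of short_slat_b and the z axis of drying_stand, either way round below 0.1 rad)) or ((x of short_slat_a in the frame of drying_stand between -0.012 and 0.012 m and y of short_slat_a in the frame of drying_stand between 0.038 and 0.062 m and z of short_slat_a in the frame of drying_stand between 0.052 and 0.062 m and angle between the x axis of short_slat_a and the x axis of drying_stand, either way round below 0.15 rad and angle between the z axis of short_slat_a and the z axis of drying_stand, either way round below 0.1 rad) and (x of short_slat_b in the frame of drying_stand between -0.012 and 0.012 m and y of short_slat_b in the frame of drying_stand between -0.062 and -0.038 m and z of short_slat_b in the frame of drying_stand between 0.052 and 0.062 m and angle between the x axis of short_slat_b and the x axis of drying_stand, either way round below 0.15 rad and angle between the z axis of short_slat_b and the z axis of drying_stand, either way round below 0.1 rad))) and linear speed of each of long_slat_a, long_slat_b, short_slat_a, short_slat_b below 0.02 m/s); the robot touches nothing.
It fails at once if the tall jar pushed more than 20 mm or tipped (distance of tall_jar from where it was at the start of the episode above 0.02 m or angle between tall_jar's own z axis and vertical above 0.3 rad).
It fails at once if the small jar of frit pushed more than 20 mm or tipped (distance of frit_jar from where it was at the start of the episode above 0.02 m or angle between frit_jar's own z axis and vertical above 0.3 rad).
It fails at once if the cork-lidded pot pushed more than 20 mm or tipped (distance of cork_pot_1 from where it was at the start of the episode above 0.02 m or angle between cork_pot_1's own z axis and vertical above 0.3 rad).
It also fails if it takes over 72 s, if anything falls off the work surface, if the arm or the gripper's body presses on something with over 40 N, if the wrist force passes 120 N, or if a joint passes its speed limit or range.

### The arm

A 6-joint arm with a two-finger parallel gripper is mounted at the origin on the work surface; the furniture and walls round the work are solid. World frame = base frame: x ahead of the robot, y to its left, z up, the work surface at z = 0. Lengths are in m, angles in rad, forces in N, time in s.
With the tool pointing down it reaches from about 0.35 to 0.975 m from the base axis. Payload 7.1 kg.
Tool frame: the origin (TCP) lies at the very end of the fingers, on their centre line; the grasp point (between the pads) lies 19 mm behind it; z points along the fingers, y is the direction in which the jaws open and shut (so a half turn about z gives the same grasp; the last joint's range is limited). The gripper opens to 88 mm and grips with 3 to 60 N. Pads are 20 mm wide; open, the fingers measure 115 mm over their backs; the gripper's body (75 mm by 178 mm) begins 61 mm behind the grasp point.
Start: joints at [-1.145, 0.423, 1.63, -0, 1.089, -0.019], TCP at [0.269, -0.564, 0.223] pointing down, gripper open.
Joint ranges: [-3, 3], [-0.9, 2.11], [0.09, 2.58], [-1.31, 4.45], [0.11, 2.69], [-2.54, 2.54]. Speed limits (rad/s): [2.39, 2.39, 3.01, 3.14, 3.14, 3.14].

### API

Orientations are given as a unit quaternion [w, x, y, z].
In Python, from plant import arm gives the robot as it stands.
- The arm moves only by the tool send_rows, never from a script. Its argument "commands" is a list of rows, each an object with "travel": the shift along the tool's x, y, z in units of 40 mm (1.0 is 40 mm), a list of three; "spin": the turn about the tool's z in units of 8 degrees (1.0 is 8 degrees). A call has 1 to 10 rows; each row shifts and turns the commanded pose from where the row before left it, along the tool's axes as they then stand; what a row does not reach is not made up. A row lasts 1/10 s, in which the tool goes at most 50 mm and 8.59 degrees, less where a joint would pass 70% of its speed; a pose out of reach is approached as far as the arm can. A call with a number of a shift or a turn outside -1 to 1 is refused whole. A call with a gripper value outside its range is refused whole. "claw" is the closure, from -1 (fully open) to 1 (shut), so that 0 is half open, set as the call begins (left out, the last holds). The fingers move at their own pace and stop on an object; "force" is the grip in N (left out, the last holds). Time passes only in rows, so rows that do not move let the fingers close. It gives the time, the measured TCP pose, the force and the opening at its end, in the units of the state.
- arm.get_state(): the state, without advancing time (a new reading comes with each control period).
- arm.grab_frame(name): name is "scene" or "side" or "wrist"; returns (picture, depth): 400x640x3 uint8, red, green, blue; 400x640 float32, m along the optical axis (not along the pixel's ray), 0 where there is no reading.
- arm.camera_model(name): a dict with "fx", "fy", "cx", "cy" (pixels), "R" (3x3) and "t" (3): a world point X has camera coordinates R X + t. Camera axes: x right, y down, z forward; pixel columns grow to the right and rows downward; lengths in m; the calibration is good to about 2 mm. A picture is of the moment at which its call begins: read the wrist's pose just before it. camera_model takes no time and is no camera call; for the wrist camera it gives the pose at the moment of the call.
- arm.hand_in(): hands the job in, once; it reports no verdict.
The state is a dict: "clock": time; "q": joint angles; "joint_vel": joint speeds; "joint_torque": joint torques, N m; "tcp_pos": TCP position; "ee_rot": TCP orientation; "contact_force": force on the tool from outside, world axes, zero at the start; "torque": the same for the moment, N m; "finger_gap": finger opening in m.
Only numpy, scipy, OpenCV 4.12 (cv2) and the standard library are available. Lean on these libraries where they do the work, as an engineer would, in place of code of your own. Each camera call takes 0.05 s, during which the arm holds its last target. There are 200 camera calls.

## Working session

There is one attempt and no reset: what is moved stays moved. The work goes in short steps, Python scripts to look and compute and a tool call to move; the robot and the scene stay as the last step left them, time stands still between calls to the robot, and variables do not carry over. Pictures are saved under pics/ and viewed, about 8 in all and at most 12, crops included, and the job is handed in when it is done.

Besides the shell and the picture viewer there is one more tool, called after "Request:" as name(argument=value, ...), one argument or row to a line, values as JSON. send_rows: Moves the arm, as the interface text tells. Its arguments: {"type":"object","properties":{"commands":{"type":"array","items":{"type":"object","properties":{"travel":{"type":"array","items":{"type":"number"}},"spin":{"type":"number"}}}},"claw":{"type":"number"},"force":{"type":"number"}},"required":["commands"]}

```bash
mkdir -p pics; cat > h.py <<'E'
import numpy as np, cv2
from plant import arm
def ray(m,u,v):
    d=np.array([(u-m["cx"])/m["fx"],(v-m["cy"])/m["fy"],1.0]); R=np.array(m["R"]); t=np.array(m["t"]).ravel()
    return -R.T@t, R.T@d
def onz(m,u,v,z):
    o,d=ray(m,u,v); return o+d*(z-o[2])/d[2]
def cloud(m,D):
    v,u=np.mgrid[:D.shape[0],:D.shape[1]]
    P=np.stack([(u-m["cx"])/m["fx"]*D,(v-m["cy"])/m["fy"]*D,D],-1)
    return (P-np.array(m["t"]).ravel())@np.array(m["R"])
def grab(n,f=None):
    m=arm.camera_model(n); p,d=arm.grab_frame(n)
    if f: cv2.imwrite("pics/"+f,p[:,:,::-1])
    return m,p,d
E
python3 - <<'E'
from h import *
s=arm.get_state(); print(s)
for n in("scene","side"):
    m,p,d=grab(n,n+"0.png"); np.savez(n+"0.npz",p=p,d=d); print(n,m)
E
```

```text
{'clock': 0.0, 'q': array([-1.14498313e+00,  4.23794397e-01,  1.63068005e+00,  1.49055112e-05,
        1.08856866e+00, -1.89875228e-02]), 'joint_vel': array([ 0.00087963,  0.00089459, -0.00043997,  0.00093749,  0.00091933,
       -0.00019169]), 'joint_torque': array([ 1.36408031e-03, -5.44611669e+01, -2.73668075e+01,  6.45460468e-02,
        2.26622843e-02, -1.29731616e-04]), 'tcp_pos': array([ 0.26873476, -0.56367757,  0.22193459]), 'ee_rot': array([-7.11608435e-04,  9.75371315e-01,  2.20568065e-01, -1.40041021e-04]), 'contact_force': array([-0.71035722, -0.55730321,  0.03959843]), 'torque': array([-0.02147465, -0.00245011, -0.03567687]), 'finger_gap': 0.08794196939555557}
scene {'fx': 433.8568325861669, 'fy': 433.8568325861669, 'cx': 324.0925456979374, 'cy': 203.08214618013957, 'R': array([[-0.66971892, -0.74238513, -0.01846319],
       [-0.51613236,  0.48320026, -0.70719509],
       [ 0.53393253, -0.46409249, -0.70677734]]), 't': array([0.37565815, 0.33254611, 0.94118098])}
side {'fx': 378.87685923123513, 'fy': 378.87685923123513, 'cx': 331.0126356833557, 'cy': 207.71115652650641, 'R': array([[-0.99813266, -0.05759968, -0.02033376],
       [-0.01100239,  0.49697138, -0.86769718],
       [ 0.06008437, -0.86585318, -0.4966771 ]]), 't': array([0.5818096 , 0.08410574, 0.84804069])}
```

View pics/scene0.png

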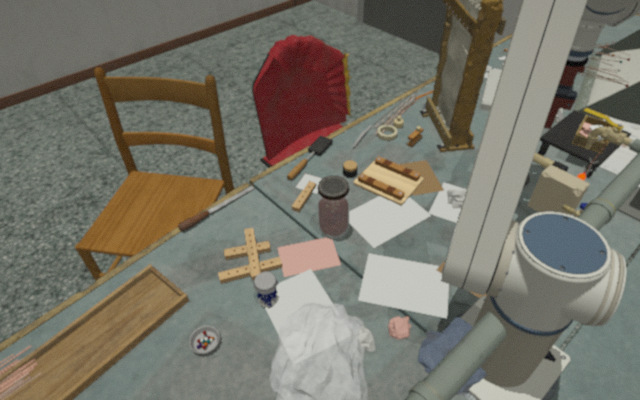

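View pics/side0.png

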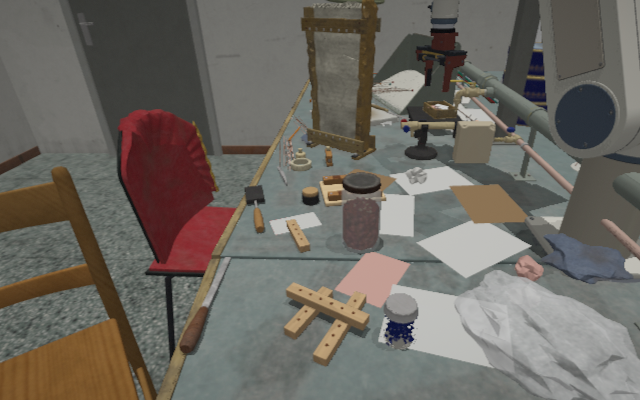

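The scene view shows the pile around (250,258), short_slat_b at (303,194), the stand at (393,180), the tall jar at (334,208), the frit jar at (265,288) and the cork pot at (350,168). The side view agrees. Next I measure from the depth images.

```bash
cat > m1.py <<'E'
from h import *
for n in("scene","side"):
    z=np.load(n+"0.npz");p,d=z["p"],z["d"];m=arm.camera_model(n)
    C=cloud(m,d); ok=(d>0)&(C[...,0]>.2)&(C[...,0]<1.1)&(abs(C[...,1])<.9)
    hsv=cv2.cvtColor(p,cv2.COLOR_RGB2HSV)
    H=ok&(C[...,2]>.008)&(C[...,2]<.25)
    k,l,st,ce=cv2.connectedComponentsWithStats(H.astype(np.uint8))
    for i in range(1,k):
        if 25<st[i,4]<20000:
            q=C[l==i]; print(n,ce[i].round(),st[i,4],"mean",q.mean(0).round(3),"min",np.percentile(q,3,0).round(3),"max",np.percentile(q,97,0).round(3))
    pts={"scene":[(334,208),(265,285),(350,165),(250,258),(303,194),(378,172),(398,189)],"side":[(361,183),(400,300),(310,195),(325,303),(297,235)]}[n]
    for u,v in pts: print(n,u,v,C[v,u].round(3),hsv[v,u])
E
python3 m1.py
```

```text
scene [452. 106.] 3368 mean [ 0.56  -0.562  0.123] min [ 0.475 -0.637  0.013] max [ 0.685 -0.5    0.243]
scene [488.  99.] 176 mean [ 0.581 -0.845  0.021] min [ 0.552 -0.895  0.011] max [ 0.617 -0.804  0.026]
scene [568. 133.] 1525 mean [ 0.253 -0.764  0.078] min [ 0.204 -0.882  0.03 ] max [ 0.302 -0.517  0.233]
scene [399. 122.] 78 mean [ 0.713 -0.494  0.021] min [ 0.701 -0.51   0.009] max [ 0.73  -0.479  0.036]
scene [387. 132.] 154 mean [ 0.705 -0.426  0.015] min [ 0.674 -0.46   0.008] max [ 0.737 -0.396  0.02 ]
scene [415. 135.] 152 mean [ 0.614 -0.463  0.029] min [ 0.603 -0.501  0.009] max [ 0.624 -0.432  0.049]
scene [361. 137.] 39 mean [ 0.752 -0.342  0.011] min [ 0.737 -0.376  0.008] max [ 0.766 -0.305  0.014]
scene [311. 154.] 447 mean [ 0.792 -0.154  0.016] min [ 0.751 -0.246  0.009] max [ 0.836 -0.033  0.021]
scene [542. 161.] 178 mean [ 0.227 -0.537  0.109] min [ 0.202 -0.549  0.096] max [ 0.251 -0.529  0.117]
scene [390. 180.] 1695 mean [ 0.531 -0.244  0.018] min [ 0.455 -0.311  0.008] max [ 0.613 -0.175  0.03 ]
scene [350. 168.] 198 mean [ 0.644 -0.185  0.028] min [ 0.6
[... 2508 characters left out ...]
.] 353 mean [ 0.66  -0.004  0.016] min [ 0.632 -0.062  0.009] max [0.691 0.044 0.019]
side [537. 338.] 13471 mean [0.271 0.331 0.072] min [0.205 0.227 0.036] max [0.346 0.408 0.098]
side [198. 321.] 878 mean [0.796 0.267 0.018] min [0.785 0.158 0.009] max [0.807 0.327 0.027]
side [326. 315.] 2974 mean [0.576 0.254 0.024] min [0.512 0.191 0.011] max [0.641 0.331 0.036]
side [401. 315.] 1295 mean [0.455 0.287 0.059] min [0.432 0.26  0.011] max [0.477 0.304 0.079]
side 361 183 [0.516 0.021 0.161] [15 13 76]
side 400 300 [0.456 0.273 0.079] [ 18   8 154]
side 310 195 [ 0.649 -0.173  0.029] [ 17 111  99]
side 325 303 [0.579 0.238 0.035] [ 17  94 177]
side 297 235 [0.661 0.004 0.018] [ 17  91 185]
```

```bash
cat > m2.py <<'E'
from h import *
def rects(pts,tag,r=.001,mn=60):
    # rasterise XY points at 1 mm and take rotated rectangles of the blobs
    x0,y0=.3,-.5
    im=np.zeros((600,1000),np.uint8)
    for x,y in pts[:,:2]:
        i,j=int(round((x-x0)/r)),int(round((y-y0)/r))
        if 0<=i<600 and 0<=j<1000: im[i,j]=255
    im=cv2.morphologyEx(im,cv2.MORPH_CLOSE,np.ones((7,7)))
    for c in cv2.findContours(im,cv2.RETR_EXTERNAL,cv2.CHAIN_APPROX_NONE)[0]:
        if cv2.contourArea(c)<mn: continue
        b=cv2.boxPoints(cv2.minAreaRect(c)); b=np.c_[b[:,1]*r+x0,b[:,0]*r+y0]
        e=[b[1]-b[0],b[2]-b[1]]; L=max(e,key=np.linalg.norm); W=min(e,key=np.linalg.norm)
        print(tag,"c",b.mean(0).round(4),"LxW",np.linalg.norm(L).round(4),np.linalg.norm(W).round(4),"yaw",np.degrees(np.arctan2(L[1],L[0])).round(1)%180)
if __name__=="__main__":
    A=[]
    for n in("scene","side"):
        z=np.load(n+"0.npz");C=cloud(arm.camera_model(n),z["d"]);hs=cv2.cvtColor(z["p"],cv2.COLOR_RGB2HSV)
        w=(z["d"]>0)&(hs[...,0]>10)&(hs[...,0]<25)&(hs[...,1]>60)
        q=C[w]; A.append(q[(q[:,0]>.4)&(q[:,0]<.75)&(q[:,1]>-.35)&(q[:,1]<.4)])
        q=A[-1]
        for lo,hi in((.032,.040),(.014,.022),(.026,.034),(.009,.034)): 
            s=q[(q[:,2]>lo)&(q[:,2]<hi)]
            s=s[(s[:,1]>.1)|((lo==.014)&(s[:,1]>-.1))] if lo in(.032,.014) else s[s[:,1]<-.12]
            rects(s,n+str(lo))
E
python3 m2.py
```

```text
scene0.032 c [0.5778 0.2336] LxW 0.1624 0.0243 yaw 151.5
scene0.014 c [ 0.661  -0.0103] LxW 0.1192 0.0251 yaw 115.1
scene0.014 c [0.6199 0.2592] LxW 0.0594 0.0286 yaw 61.8
scene0.014 c [0.586  0.1963] LxW 0.0347 0.0265 yaw 55.3
scene0.014 c [0.5638 0.3007] LxW 0.0777 0.0266 yaw 65.6
scene0.014 c [0.527  0.2164] LxW 0.0574 0.0269 yaw 67.2
scene0.026 c [ 0.6372 -0.1805] LxW 0.0349 0.0149 yaw 57.3
scene0.026 c [ 0.5477 -0.2954] LxW 0.1492 0.0281 yaw 13.0
scene0.026 c [ 0.5269 -0.1973] LxW 0.1489 0.03 yaw 12.7
scene0.009 c [ 0.6371 -0.1806] LxW 0.0352 0.0149 yaw 57.3
scene0.009 c [ 0.535  -0.2435] LxW 0.1676 0.1387 yaw 12.3
side0.032 c [0.578  0.2331] LxW 0.1607 0.026 yaw 151.6
side0.014 c [ 0.6624 -0.0106] LxW 0.1231 0.0233 yaw 114.6
side0.014 c [0.6201 0.2574] LxW 0.063 0.03 yaw 60.8
side0.014 c [0.5825 0.1878] LxW 0.0234 0.0194 yaw 155.2
side0.014 c [0.5623 0.2991] LxW 0.0826 0.0312 yaw 67.0
side0.014 c [0.5244 0.2088] LxW 0.0409 0.0242 yaw 66.4
side0.026 c [ 0.5817 -0.1874] LxW 0.0385 0.0294 yaw 14.9
side0.026 c [ 0.5905 -0.2885] LxW 0.0637 0.0267 yaw 16.4
side0.009 c [ 0.6516 -0.1744] LxW 0.0364 0.0133 yaw 173.7
side0.009 c [ 0.5893 -0.1902] LxW 0.0546 0.0481 yaw 93.6
side0.009 c [ 0.5901 -0.2611] LxW 0.0819 0.0732 yaw 101.8
```

Fits agree with the stated sizes. Now a helper that converts a target into tool-axis units. First I go over the stand for a closer look.

```bash
cat > plan.py <<'E'
import sys; from h import *
# plan.py x y z psi ... : chained targets; spin first, then travel in the turned frame
s=arm.get_state(); w,x,y,z=s["ee_rot"]; psi=np.degrees(np.arctan2(2*(x*y+w*z),1-2*(y*y+z*z))); p=np.array(s["tcp_pos"])
print("t",round(s["clock"],2),"at",p.round(4),"psi",psi.round(1),"gap",round(s["finger_gap"],4),"q6",s["q"][5].round(2))
a=[float(v) for v in sys.argv[1:]]
for i in range(0,len(a),4):
    t=np.array(a[i:i+3]); c=np.radians(a[i+3]); d=t-p
    u=np.array([d@[np.cos(c),np.sin(c),0],d@[np.sin(c),-np.cos(c),0],-d[2]])/.04
    n=int(np.ceil(max(abs(u).max(),np.linalg.norm(d)/.049)))
    print("spin",round((psi-a[i+3])/8,2),"travel",u.round(3),"rows",n,"each",(u/max(n,1)).round(3)); p,psi=t,a[i+3]
E
python3 plan.py 0.50 -0.25 0.30 102.8 .578 .2334 .20 151.5 .578 .2334 .021 151.5
```

```text
t 0.1 at [ 0.2688 -0.5637  0.222 ] psi 25.5 gap 0.0877 q6 -0.02
spin -9.66 travel [ 6.367  7.375 -1.95 ] rows 9 each [ 0.707  0.819 -0.217]
spin -6.09 travel [ 4.053 11.551  2.5  ] rows 12 each [0.338 0.963 0.208]
spin 0.0 travel [0.    0.    4.475] rows 5 each [0.    0.    0.895]
```

Request:
send_rows(
  commands=[
    {"spin": -0.966},
    {"spin": -0.966},
    {"spin": -0.966},
    {"spin": -0.966},
    {"spin": -0.966},
    {"spin": -0.966},
    {"spin": -0.966},
    {"spin": -0.966},
    {"spin": -0.966},
    {"spin": -0.966},
  ],
  claw=-0.2,
  force=20,
)

```text
schema error: expected keys travel, spin
```

Request:
send_rows(
  commands=[
    {"travel": [0.707,0.819,-0.217]},
    {"travel": [0.707,0.819,-0.217]},
    {"travel": [0.707,0.819,-0.217]},
    {"travel": [0.707,0.819,-0.217]},
    {"travel": [0.707,0.819,-0.217]},
    {"travel": [0.707,0.819,-0.217]},
    {"travel": [0.707,0.819,-0.217]},
    {"travel": [0.707,0.819,-0.217]},
    {"travel": [0.707,0.819,-0.217]},
    {},
  ],
)

```text
schema error: expected keys travel, spin
```

```bash
cat > m3.py <<'E'
from h import *; from m2 import rects
m,p,d=grab("wrist","w1.png"); C=cloud(m,d); print(arm.get_state()["tcp_pos"])
q=C[(d>0)]; 
s=q[(q[:,2]>.025)&(q[:,2]<.034)&(q[:,1]<-.12)]; rects(s,"runner")
s=q[(q[:,2]>.008)&(q[:,2]<.034)&(q[:,1]<-.12)]; rects(s,"stand")
E
python3 m3.py; python3 plan.py .578 .2334 .20 151.5 .578 .2334 .021 151.5
```

```text
[ 0.26876615 -0.56379106  0.22209126]
runner c [ 0.3337 -0.3377] LxW 0.0501 0.0325 yaw 133.2
stand c [ 0.3368 -0.3357] LxW 0.0514 0.0363 yaw 129.1
stand c [ 0.3175 -0.494 ] LxW 0.035 0.012 yaw 0.0
t 0.15 at [ 0.2688 -0.5638  0.2221] psi 25.5 gap 0.0879 q6 -0.02
spin -15.75 travel [ 2.716 21.203  0.552] rows 22 each [0.123 0.964 0.025]
spin 0.0 travel [0.    0.    4.475] rows 5 each [0.    0.    0.895]
```

View pics/w1.png

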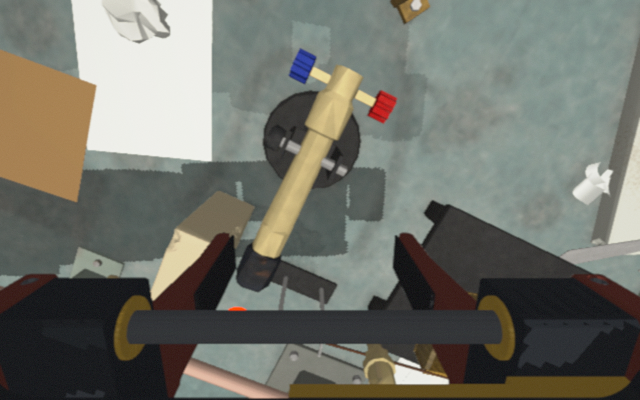

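The rows need both keys, so nothing moved. The view (start pose) shows only bench clutter: a burner near (320,150) and fingers at (215,290) and (420,290). Resending.

Request:
send_rows(
  commands=[
    {"travel": [0,0,0],"spin": -0.966},
    {"travel": [0,0,0],"spin": -0.966},
    {"travel": [0,0,0],"spin": -0.966},
    {"travel": [0,0,0],"spin": -0.966},
    {"travel": [0,0,0],"spin": -0.966},
    {"travel": [0,0,0],"spin": -0.966},
    {"travel": [0,0,0],"spin": -0.966},
    {"travel": [0,0,0],"spin": -0.966},
    {"travel": [0,0,0],"spin": -0.966},
    {"travel": [0,0,0],"spin": -0.966},
  ],
  claw=-0.2,
  force=20,
)

```text
clock: 1.15
tcp_pos: [0.2688, -0.5639, 0.2223]
ee_rot: [-0.0, 0.622, 0.783, 0.0]
contact_force: [0.7, -0.5, 0.2]
finger_gap: 0.0527
```

Request:
send_rows(
  commands=[
    {"travel": [0.707,0.819,-0.217],"spin": 0},
    {"travel": [0.707,0.819,-0.217],"spin": 0},
    {"travel": [0.707,0.819,-0.217],"spin": 0},
    {"travel": [0.707,0.819,-0.217],"spin": 0},
    {"travel": [0.707,0.819,-0.217],"spin": 0},
    {"travel": [0.707,0.819,-0.217],"spin": 0},
    {"travel": [0.707,0.819,-0.217],"spin": 0},
    {"travel": [0.707,0.819,-0.217],"spin": 0},
    {"travel": [0.707,0.819,-0.217],"spin": 0},
    {"travel": [0,0,0],"spin": 0},
  ],
)

```text
clock: 2.15
tcp_pos: [0.503, -0.2475, 0.3019]
ee_rot: [0.001, 0.622, 0.783, 0.001]
contact_force: [0.2, -0.1, 0.7]
finger_gap: 0.0525
```

```bash
sed -i 's/w1.png/w2.png/' m3.py; python3 m3.py; python3 plan.py .578 .2334 .20 151.5 .578 .2334 .021 151.5
```

```text
[ 0.50151672 -0.2490581   0.30112811]
runner c [ 0.6417 -0.1895] LxW 0.0463 0.0272 yaw 77.5
runner c [ 0.5492 -0.2972] LxW 0.1503 0.0251 yaw 11.8
runner c [ 0.5292 -0.1994] LxW 0.1499 0.0247 yaw 11.8
runner c [ 0.363  -0.3361] LxW 0.044 0.0205 yaw 72.0
runner c [ 0.3292 -0.3419] LxW 0.0505 0.0163 yaw 126.5
stand c [ 0.8047 -0.185 ] LxW 0.1388 0.0515 yaw 107.5
stand c [ 0.7494 -0.3327] LxW 0.0938 0.0113 yaw 111.1
stand c [ 0.6415 -0.1892] LxW 0.047 0.0278 yaw 77.5
stand c [ 0.6157 -0.4522] LxW 0.0372 0.02 yaw 98.7
stand c [ 0.5232 -0.4866] LxW 0.0269 0.0084 yaw 20.2
stand c [ 0.5392 -0.2484] LxW 0.1707 0.1411 yaw 11.7
stand c [ 0.3398 -0.3283] LxW 0.0595 0.0534 yaw 50.8
t 2.2 at [ 0.5015 -0.2491  0.3011] psi 103.0 gap 0.0527 q6 -0.71
spin -6.06 travel [ 4.075 11.512  2.528] rows 12 each [0.34  0.959 0.211]
spin 0.0 travel [0.    0.    4.475] rows 5 each [0.    0.    0.895]
```

View pics/w2.png

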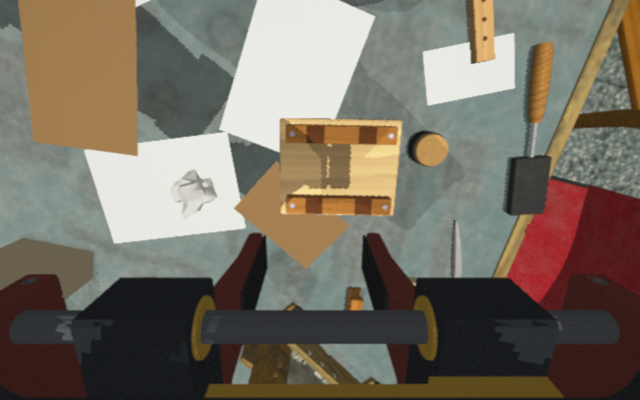

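The wrist view shows the stand at (340,168) with its seat marks and the pot at (430,148). Stand taken as (0.5388,-0.248), yaw 11.9°. Going to long_slat_b.

Request:
send_rows(
  commands=[
    {"travel": [0,0,0],"spin": -1},
    {"travel": [0,0,0],"spin": -1},
    {"travel": [0,0,0],"spin": -1},
    {"travel": [0,0,0],"spin": -1},
    {"travel": [0,0,0],"spin": -1},
    {"travel": [0,0,0],"spin": -1},
    {"travel": [0.34,0.959,0.211],"spin": -0.06},
    {"travel": [0.34,0.959,0.211],"spin": 0},
    {"travel": [0.34,0.959,0.211],"spin": 0},
    {"travel": [0.34,0.959,0.211],"spin": 0},
  ],
)

```text
clock: 3.2
tcp_pos: [0.526, -0.0902, 0.2662]
ee_rot: [-0.0, 0.249, 0.968, -0.0]
contact_force: [0.4, -0.6, 0.4]
finger_gap: 0.0529
```

Request:
send_rows(
  commands=[
    {"travel": [0.34,0.959,0.211],"spin": 0},
    {"travel": [0.34,0.959,0.211],"spin": 0},
    {"travel": [0.34,0.959,0.211],"spin": 0},
    {"travel": [0.34,0.959,0.211],"spin": 0},
    {"travel": [0.34,0.959,0.211],"spin": 0},
    {"travel": [0.34,0.959,0.211],"spin": 0},
    {"travel": [0.34,0.959,0.211],"spin": 0},
    {"travel": [0.34,0.959,0.211],"spin": 0},
    {"travel": [0,0,0],"spin": 0},
    {"travel": [0,0,0],"spin": 0},
  ],
)

```text
clock: 4.2
tcp_pos: [0.5786, 0.2303, 0.1985]
ee_rot: [-0.001, 0.248, 0.969, -0.001]
contact_force: [0.4, -0.5, -0.1]
finger_gap: 0.053
```

```bash
cat > m4.py <<'E'
import sys; from h import *; from m2 import rects
m,p,d=grab("wrist",sys.argv[1]); C=cloud(m,d); q=C[d>0]
for lo,hi in((.031,.041),(.013,.024)): rects(q[(q[:,2]>lo)&(q[:,2]<hi)&(q[:,1]>.1)&(q[:,1]<.4)],str(lo))
E
python3 m4.py w3.png; python3 plan.py .578 .2334 .021 151.5
```

```text
0.031 c [0.5788 0.2332] LxW 0.1597 0.0249 yaw 151.5
0.013 c [0.6228 0.2578] LxW 0.0603 0.0249 yaw 61.2
0.013 c [0.5871 0.1941] LxW 0.0345 0.0236 yaw 60.3
0.013 c [0.5659 0.2987] LxW 0.0799 0.025 yaw 65.8
0.013 c [0.5287 0.215 ] LxW 0.0567 0.025 yaw 66.0
t 4.25 at [0.5787 0.2297 0.1989] psi 151.2 gap 0.0525 q6 -0.71
spin -0.04 travel [0.059 0.073 4.448] rows 5 each [0.012 0.015 0.89 ]
```

Request:
send_rows(
  commands=[
    {"travel": [0.01,0.015,0.89],"spin": 0},
    {"travel": [0.01,0.015,0.89],"spin": 0},
    {"travel": [0.01,0.015,0.89],"spin": 0},
    {"travel": [0.01,0.015,0.89],"spin": 0},
    {"travel": [0.01,0.015,0.89],"spin": 0},
    {"travel": [0,0,0],"spin": 0},
    {"travel": [0,0,0],"spin": 0},
  ],
)

```text
clock: 4.95
tcp_pos: [0.5788, 0.2333, 0.0219]
ee_rot: [-0.0, 0.249, 0.968, -0.0]
contact_force: [0.2, -0.9, 0.3]
finger_gap: 0.0527
```

Request:
send_rows(
  commands=[
    {"travel": [0,0,0],"spin": 0},
    {"travel": [0,0,0],"spin": 0},
    {"travel": [0,0,0],"spin": 0},
    {"travel": [0,0,0],"spin": 0},
    {"travel": [0,0,-0.2],"spin": 0},
    {"travel": [0,0,-0.9],"spin": 0},
    {"travel": [0,0,-1],"spin": 0},
    {"travel": [0,0,-1],"spin": 0},
    {"travel": [0,0,-1],"spin": 0},
    {"travel": [0,0,-1],"spin": 0},
  ],
  claw=1,
)

```text
clock: 5.95
tcp_pos: [0.5782, 0.2348, 0.2278]
ee_rot: [0.0, 0.248, 0.969, 0.0]
contact_force: [0.5, 0.1, -0.4]
finger_gap: 0.0238
```

```bash
cat > stand.py <<'E'
import sys,numpy as np
# stand frame -> world
c=np.array([.5388,-.248]); a=np.radians(11.9); R=np.array([[np.cos(a),-np.sin(a)],[np.sin(a),np.cos(a)]])
for n,l in dict(Lp=(.035,0),Lm=(-.035,0),Sp=(0,.05),Sm=(0,-.05)).items(): print(n,(c+R@l).round(4))
E
python3 stand.py; python3 plan.py .5730 -.2408 .22 101.9  .5730 -.2408 .036 101.9
```

```text
Lp [ 0.573  -0.2408]
Lm [ 0.5046 -0.2552]
Sp [ 0.5285 -0.1991]
Sm [ 0.5491 -0.2969]
t 5.95 at [0.5782 0.2348 0.2278] psi 151.3 gap 0.0238 q6 -0.7
spin 6.17 travel [-11.607  -2.58    0.195] rows 12 each [-0.967 -0.215  0.016]
spin 0.0 travel [0.  0.  4.6] rows 5 each [0.   0.   0.92]
```

Request:
send_rows(
  commands=[
    {"travel": [0,0,0],"spin": 1},
    {"travel": [0,0,0],"spin": 1},
    {"travel": [0,0,0],"spin": 1},
    {"travel": [0,0,0],"spin": 1},
    {"travel": [0,0,0],"spin": 1},
    {"travel": [0,0,0],"spin": 1},
    {"travel": [0,0,0],"spin": 0.17},
    {"travel": [-0.967,-0.215,0.016],"spin": 0},
    {"travel": [-0.967,-0.215,0.016],"spin": 0},
    {"travel": [-0.967,-0.215,0.016],"spin": 0},
  ],
)

```text
clock: 6.95
tcp_pos: [0.577, 0.115, 0.2239]
ee_rot: [0.0, 0.628, 0.778, 0.0]
contact_force: [0.8, -0.6, -1.0]
finger_gap: 0.0239
```

Request:
send_rows(
  commands=[
    {"travel": [-0.967,-0.215,0.016],"spin": 0},
    {"travel": [-0.967,-0.215,0.016],"spin": 0},
    {"travel": [-0.967,-0.215,0.016],"spin": 0},
    {"travel": [-0.967,-0.215,0.016],"spin": 0},
    {"travel": [-0.967,-0.215,0.016],"spin": 0},
    {"travel": [-0.967,-0.215,0.016],"spin": 0},
    {"travel": [-0.967,-0.215,0.016],"spin": 0},
    {"travel": [-0.967,-0.215,0.016],"spin": 0},
    {"travel": [-0.967,-0.215,0.016],"spin": 0},
    {"travel": [0,0,0],"spin": 0},
  ],
)

```text
clock: 7.95
tcp_pos: [0.5731, -0.2448, 0.2182]
ee_rot: [0.001, 0.63, 0.776, -0.0]
contact_force: [0.3, 0.1, -0.9]
finger_gap: 0.024
```

```bash
cat > m5.py <<'E'
import sys; from h import *; from m2 import rects
m,p,d=grab("wrist",sys.argv[1]); C=cloud(m,d); q=C[d>0]
for lo,hi in zip(map(float,sys.argv[2::2]),map(float,sys.argv[3::2])): rects(q[(q[:,2]>lo)&(q[:,2]<hi)&(q[:,1]>-.36)&(q[:,1]<-.12)&(q[:,0]<.66)&(q[:,0]>.42)],str(lo),mn=300)
E
python3 m5.py w4.png .17 .26 .025 .034;python3 plan.py .5730 -.2408 .036 101.9
```

```text
0.17 c [ 0.5856 -0.307 ] LxW 0.0298 0.0246 yaw 102.1
0.17 c [ 0.5698 -0.2193] LxW 0.109 0.0454 yaw 92.6
0.025 c [ 0.5152 -0.3041] LxW 0.0803 0.0244 yaw 11.7
0.025 c [ 0.4951 -0.2065] LxW 0.0803 0.0242 yaw 11.9
t 8.0 at [ 0.5729 -0.2426  0.2179] psi 101.8 gap 0.024 q6 -0.63
spin -0.01 travel [0.045 0.012 4.549] rows 5 each [0.009 0.002 0.91 ]
```

Request:
send_rows(
  commands=[
    {"travel": [0.01,0,0.95],"spin": 0},
    {"travel": [0.01,0,0.95],"spin": 0},
    {"travel": [0.01,0,0.95],"spin": 0},
    {"travel": [0.01,0,0.95],"spin": 0},
    {"travel": [0,0,0.6],"spin": 0},
    {"travel": [0,0,0.17],"spin": 0},
    {"travel": [0,0,0],"spin": 0},
    {"travel": [0,0,0],"spin": 0},
  ],
)

```text
clock: 8.8
tcp_pos: [0.5735, -0.2383, 0.0358]
ee_rot: [0.0, 0.629, 0.777, 0.0]
contact_force: [0.6, -0.6, -0.4]
finger_gap: 0.0239
```

```bash
python3 plan.py .5730 -.2408 .035 101.9 .5730 -.2408 .22 101.9  .5497 .2622 .22 66  .5497 .2622 .005 66
```

```text
t 8.8 at [ 0.5735 -0.2383  0.0358] psi 102.0 gap 0.0239 q6 -0.62
spin 0.01 travel [-0.059 -0.025  0.019] rows 1 each [-0.059 -0.025  0.019]
spin 0.0 travel [ 0.     0.    -4.625] rows 5 each [ 0.     0.    -0.925]
spin 4.49 travel [11.251 -5.647 -0.   ] rows 12 each [ 0.938 -0.471 -0.   ]
spin 0.0 travel [0.    0.    5.375] rows 6 each [0.    0.    0.896]
```

Request:
send_rows(
  commands=[
    {"travel": [-0.06,-0.02,0.03],"spin": 0},
    {"travel": [0,0,0],"spin": 0},
    {"travel": [0,0,0],"spin": 0},
  ],
)

```text
clock: 9.1
tcp_pos: [0.5729, -0.2417, 0.0342]
ee_rot: [0.0, 0.63, 0.777, 0.0]
contact_force: [0.1, 0.3, -0.8]
finger_gap: 0.0238
```

Request:
send_rows(
  commands=[
    {"travel": [0,0,0],"spin": 0},
    {"travel": [0,0,0],"spin": 0},
    {"travel": [0,0,0],"spin": 0},
    {"travel": [0,0,-0.25],"spin": 0},
    {"travel": [0,0,-0.9],"spin": 0},
    {"travel": [0,0,-0.9],"spin": 0},
    {"travel": [0,0,-0.9],"spin": 0},
    {"travel": [0,0,-0.9],"spin": 0},
    {"travel": [0,0,-0.9],"spin": 0},
    {"travel": [0,0,0],"spin": 0},
  ],
  claw=0,
)

```text
clock: 10.1
tcp_pos: [0.5755, -0.2429, 0.2303]
ee_rot: [0.005, 0.63, 0.776, 0.001]
contact_force: [-0.6, -0.4, 0.4]
finger_gap: 0.0437
```

```bash
python3 m5.py w5.png .043 .053;python3 plan.py .5497 .2622 .22 66  .5497 .2622 .005 66
```

```text
0.043 c [ 0.572  -0.2418] LxW 0.1605 0.0247 yaw 101.6
t 10.15 at [ 0.5741 -0.2423  0.2274] psi 101.9 gap 0.0441 q6 -0.63
spin 4.49 travel [11.273 -5.688  0.185] rows 12 each [ 0.939 -0.474  0.015]
spin 0.0 travel [0.    0.    5.375] rows 6 each [0.    0.    0.896]
```

Request:
send_rows(
  commands=[
    {"travel": [0,0,0],"spin": 0.9},
    {"travel": [0,0,0],"spin": 0.9},
    {"travel": [0,0,0],"spin": 0.9},
    {"travel": [0,0,0],"spin": 0.9},
    {"travel": [0,0,0],"spin": 0.89},
    {"travel": [0.939,-0.474,0.015],"spin": 0},
    {"travel": [0.939,-0.474,0.015],"spin": 0},
    {"travel": [0.939,-0.474,0.015],"spin": 0},
    {"travel": [0.939,-0.474,0.015],"spin": 0},
    {"travel": [0.939,-0.474,0.015],"spin": 0},
  ],
)

```text
clock: 11.15
tcp_pos: [0.5613, -0.0299, 0.2196]
ee_rot: [-0.001, 0.839, 0.544, -0.001]
contact_force: [0.9, -0.1, 0.0]
finger_gap: 0.0438
```

Request:
send_rows(
  commands=[
    {"travel": [0.939,-0.474,0.015],"spin": 0},
    {"travel": [0.939,-0.474,0.015],"spin": 0},
    {"travel": [0.939,-0.474,0.015],"spin": 0},
    {"travel": [0.939,-0.474,0.015],"spin": 0},
    {"travel": [0.939,-0.474,0.015],"spin": 0},
    {"travel": [0.939,-0.474,0.015],"spin": 0},
    {"travel": [0.939,-0.474,0.015],"spin": 0},
    {"travel": [0,0,0],"spin": 0},
    {"travel": [0,0,0],"spin": 0},
    {"travel": [0,0,0],"spin": 0},
  ],
)

```text
clock: 12.15
tcp_pos: [0.5478, 0.2616, 0.2158]
ee_rot: [0.0, 0.839, 0.544, -0.001]
contact_force: [0.3, -0.2, -0.2]
finger_gap: 0.0436
```

```bash
python3 m4.py w6.png; python3 plan.py .5497 .2622 .008 66
```

```text
0.031 c [0.3206 0.3528] LxW 0.0682 0.0075 yaw 125.8
0.013 c [0.7987 0.2632] LxW 0.1304 0.0249 yaw 92.5
0.013 c [0.6083 0.2323] LxW 0.1198 0.0248 yaw 61.1
0.013 c [0.5494 0.2626] LxW 0.1599 0.0247 yaw 66.3
0.013 c [0.4696 0.2814] LxW 0.0408 0.0143 yaw 92.4
t 12.2 at [0.5481 0.2613 0.2161] psi 65.9 gap 0.0439 q6 0.85
spin -0.01 travel [0.036 0.026 5.202] rows 6 each [0.006 0.004 0.867]
```

Request:
send_rows(
  commands=[
    {"travel": [0.02,0.02,1],"spin": -0.03},
    {"travel": [0.02,0.02,1],"spin": 0},
    {"travel": [0,0,1],"spin": 0},
    {"travel": [0,0,1],"spin": 0},
    {"travel": [0,0,0.7],"spin": 0},
    {"travel": [0,0,0.4],"spin": 0},
    {"travel": [0,0,0.1],"spin": 0},
    {"travel": [0,0,0],"spin": 0},
    {"travel": [0,0,0],"spin": 0},
  ],
)

```text
clock: 13.1
tcp_pos: [0.5517, 0.2637, 0.0101]
ee_rot: [0.0, 0.838, 0.546, 0.001]
contact_force: [-0.3, 0.1, 0.4]
finger_gap: 0.0438
```

Request:
send_rows(
  commands=[
    {"travel": [0,0,0],"spin": 0},
    {"travel": [0,0,0],"spin": 0},
    {"travel": [0,0,0],"spin": 0},
    {"travel": [0,0,-0.2],"spin": 0},
    {"travel": [0,0,-1],"spin": 0},
    {"travel": [0,0,-1],"spin": 0},
    {"travel": [0,0,-1],"spin": 0},
    {"travel": [0,0,-1],"spin": 0},
    {"travel": [0,0,-1],"spin": 0},
    {"travel": [0,0,-0.3],"spin": 0},
  ],
  claw=1,
)

```text
clock: 14.1
tcp_pos: [0.5524, 0.2645, 0.2339]
ee_rot: [0.001, 0.838, 0.546, 0.004]
contact_force: [0.9, 0.3, 0.0]
finger_gap: 0.0233
```

```bash
python3 plan.py .5044 -.2550 .22 101.9  .5044 -.255 .038 101.9
```

```text
t 14.1 at [0.5524 0.2645 0.2339] psi 66.2 gap 0.0233 q6 0.84
spin -4.46 travel [-12.46   -3.853   0.349] rows 13 each [-0.958 -0.296  0.027]
spin 0.0 travel [0.   0.   4.55] rows 5 each [0.   0.   0.91]
```

Request:
send_rows(
  commands=[
    {"travel": [0,0,0],"spin": -0.9},
    {"travel": [0,0,0],"spin": -0.9},
    {"travel": [0,0,0],"spin": -0.9},
    {"travel": [0,0,0],"spin": -0.9},
    {"travel": [0,0,0],"spin": -0.86},
    {"travel": [-0.958,-0.296,0.027],"spin": 0},
    {"travel": [-0.958,-0.296,0.027],"spin": 0},
    {"travel": [-0.958,-0.296,0.027],"spin": 0},
    {"travel": [-0.958,-0.296,0.027],"spin": 0},
    {"travel": [-0.958,-0.296,0.027],"spin": 0},
  ],
)

```text
clock: 15.1
tcp_pos: [0.531, 0.0624, 0.2225]
ee_rot: [-0.0, 0.63, 0.777, -0.0]
contact_force: [1.1, -0.8, -0.5]
finger_gap: 0.0238
```

Request:
send_rows(
  commands=[
    {"travel": [-0.958,-0.296,0.027],"spin": 0},
    {"travel": [-0.958,-0.296,0.027],"spin": 0},
    {"travel": [-0.958,-0.296,0.027],"spin": 0},
    {"travel": [-0.958,-0.296,0.027],"spin": 0},
    {"travel": [-0.958,-0.296,0.027],"spin": 0},
    {"travel": [-0.958,-0.296,0.027],"spin": 0},
    {"travel": [-0.958,-0.296,0.027],"spin": 0},
    {"travel": [-0.91,-0.296,0.027],"spin": 0},
    {"travel": [0,0,0],"spin": 0},
    {"travel": [0,0,0],"spin": 0},
  ],
)

```text
clock: 16.1
tcp_pos: [0.5013, -0.254, 0.2138]
ee_rot: [-0.001, 0.631, 0.776, -0.0]
contact_force: [-0.1, -0.4, -0.6]
finger_gap: 0.0239
```

```bash
python3 plan.py .504 -.253 .041 101.9
```

```text
t 16.1 at [ 0.5013 -0.254   0.2138] psi 101.8 gap 0.0239 q6 -0.7
spin -0.02 travel [0.01  0.072 4.319] rows 5 each [0.002 0.014 0.864]
```

Request:
send_rows(
  commands=[
    {"travel": [0,0.03,1],"spin": 0},
    {"travel": [0,0.03,1],"spin": 0},
    {"travel": [0,0,1],"spin": 0},
    {"travel": [0,0,0.7],"spin": 0},
    {"travel": [0,0,0.4],"spin": 0},
    {"travel": [0,0,0.2],"spin": 0},
    {"travel": [0,0,0],"spin": 0},
    {"travel": [0,0,0],"spin": 0},
    {"travel": [0,0,0],"spin": 0},
  ],
)

```text
clock: 17.0
tcp_pos: [0.5053, -0.2534, 0.0438]
ee_rot: [0.001, 0.63, 0.777, 0.0]
contact_force: [0.6, 0.4, -0.5]
finger_gap: 0.0238
```

```bash
python3 plan.py .504 -.253 .040 101.9
```

```text
t 17.0 at [ 0.5053 -0.2534  0.0438] psi 101.9 gap 0.0238 q6 -0.69
spin 0.0 travel [ 0.017 -0.03   0.094] rows 1 each [ 0.017 -0.03   0.094]
```

Request:
send_rows(
  commands=[
    {"travel": [0.017,-0.02,0.09],"spin": 0},
    {"travel": [0,0,0],"spin": 0},
    {"travel": [0,0,0],"spin": 0},
  ],
)

```text
clock: 17.3
tcp_pos: [0.5038, -0.2529, 0.0395]
ee_rot: [0.0, 0.63, 0.776, 0.0]
contact_force: [-0.0, 0.1, 2.5]
finger_gap: 0.0238
```

Request:
send_rows(
  commands=[
    {"travel": [0,0,0],"spin": 0},
    {"travel": [0,0,0],"spin": 0},
    {"travel": [0,0,0],"spin": 0},
    {"travel": [0,0,-0.25],"spin": 0},
    {"travel": [0,0,-0.9],"spin": 0},
    {"travel": [0,0,-0.9],"spin": 0},
    {"travel": [0,0,-0.9],"spin": 0},
    {"travel": [0,0,-0.9],"spin": 0},
    {"travel": [0,0,-0.8],"spin": 0},
    {"travel": [0,0,0],"spin": 0},
  ],
  claw=0,
)

```text
clock: 18.3
tcp_pos: [0.5059, -0.2541, 0.2304]
ee_rot: [0.004, 0.63, 0.777, 0.001]
contact_force: [1.0, -0.6, -0.0]
finger_gap: 0.0441
```

```bash
python3 m5.py w7.png .043 .053;python3 plan.py .6083 .2323 .22 61.1  .6083 .2323 .008 61.1
```

```text
0.043 c [ 0.5719 -0.2417] LxW 0.1593 0.025 yaw 101.9
0.043 c [ 0.5033 -0.2542] LxW 0.1591 0.0247 yaw 101.7
t 18.35 at [ 0.5047 -0.2534  0.2279] psi 101.9 gap 0.0438 q6 -0.69
spin 5.1 travel [11.882 -3.601  0.196] rows 12 each [ 0.99  -0.3    0.016]
spin 0.0 travel [0.  0.  5.3] rows 6 each [0.    0.    0.883]
```

Request:
send_rows(
  commands=[
    {"travel": [0,0,0],"spin": 1},
    {"travel": [0,0,0],"spin": 1},
    {"travel": [0,0,0],"spin": 1},
    {"travel": [0,0,0],"spin": 1},
    {"travel": [0,0,0],"spin": 1},
    {"travel": [0.99,-0.3,0.016],"spin": 0.1},
    {"travel": [0.99,-0.3,0.016],"spin": 0},
    {"travel": [0.99,-0.3,0.016],"spin": 0},
    {"travel": [0.99,-0.3,0.016],"spin": 0},
    {"travel": [0.99,-0.3,0.016],"spin": 0},
  ],
)

```text
clock: 19.35
tcp_pos: [0.5452, -0.0487, 0.2204]
ee_rot: [-0.001, 0.861, 0.508, -0.001]
contact_force: [1.1, 0.0, -0.3]
finger_gap: 0.0438
```

Request:
send_rows(
  commands=[
    {"travel": [0.99,-0.3,0.016],"spin": 0},
    {"travel": [0.99,-0.3,0.016],"spin": 0},
    {"travel": [0.99,-0.3,0.016],"spin": 0},
    {"travel": [0.99,-0.3,0.016],"spin": 0},
    {"travel": [0.99,-0.3,0.016],"spin": 0},
    {"travel": [0.99,-0.3,0.016],"spin": 0},
    {"travel": [0.99,-0.3,0.016],"spin": 0},
    {"travel": [0,0,0],"spin": 0},
    {"travel": [0,0,0],"spin": 0},
    {"travel": [0,0,0],"spin": 0},
  ],
)

```text
clock: 20.35
tcp_pos: [0.6058, 0.2318, 0.2163]
ee_rot: [-0.0, 0.861, 0.508, -0.001]
contact_force: [-0.4, 0.2, 0.6]
finger_gap: 0.0435
```

```bash
python3 m4.py w8.png; python3 plan.py .6083 .2323 .008 61.1
```

```text
0.031 c [0.4681 0.284 ] LxW 0.0479 0.0175 yaw 101.0
0.031 c [0.3212 0.3511] LxW 0.0717 0.008 yaw 129.0
0.013 c [0.798  0.2625] LxW 0.131 0.026 yaw 90.0
0.013 c [0.6085 0.2321] LxW 0.1202 0.0247 yaw 61.5
0.013 c [0.4679 0.2768] LxW 0.0427 0.0181 yaw 86.7
t 20.4 at [0.6061 0.2315 0.2166] psi 61.0 gap 0.0438 q6 0.85
spin -0.01 travel [0.044 0.039 5.216] rows 6 each [0.007 0.007 0.869]
```

Request:
send_rows(
  commands=[
    {"travel": [0,0.01,1],"spin": -0.05},
    {"travel": [0,0.01,1],"spin": 0},
    {"travel": [0,0,1],"spin": 0},
    {"travel": [0,0,1],"spin": 0},
    {"travel": [0,0,0.7],"spin": 0},
    {"travel": [0,0,0.4],"spin": 0},
    {"travel": [0,0,0.13],"spin": 0},
    {"travel": [0,0,0],"spin": 0},
    {"travel": [0,0,0],"spin": 0},
  ],
)

```text
clock: 21.3
tcp_pos: [0.6086, 0.2327, 0.0097]
ee_rot: [0.0, 0.86, 0.511, 0.001]
contact_force: [-0.3, -0.4, -0.1]
finger_gap: 0.0439
```

Request:
send_rows(
  commands=[
    {"travel": [0,0,0],"spin": 0},
    {"travel": [0,0,0],"spin": 0},
    {"travel": [0,0,0],"spin": 0},
    {"travel": [0,0,-0.2],"spin": 0},
    {"travel": [0,0,-1],"spin": 0},
    {"travel": [0,0,-1],"spin": 0},
    {"travel": [0,0,-1],"spin": 0},
    {"travel": [0,0,-1],"spin": 0},
    {"travel": [0,0,-1],"spin": 0},
    {"travel": [0,0,-0.3],"spin": 0},
  ],
  claw=1,
)

```text
clock: 22.3
tcp_pos: [0.6094, 0.2334, 0.2338]
ee_rot: [0.001, 0.859, 0.511, 0.004]
contact_force: [0.4, 0.1, 0.2]
finger_gap: 0.0241
```

```bash
python3 plan.py .5491 -.2969 .22 11.9
```

```text
t 22.3 at [0.6094 0.2334 0.2338] psi 61.5 gap 0.0241 q6 0.84
spin 6.2 travel [-4.21  12.661  0.345] rows 13 each [-0.324  0.974  0.027]
```

Request:
send_rows(
  commands=[
    {"travel": [0,0,0],"spin": 1},
    {"travel": [0,0,0],"spin": 1},
    {"travel": [0,0,0],"spin": 1},
    {"travel": [0,0,0],"spin": 1},
    {"travel": [0,0,0],"spin": 1},
    {"travel": [0,0,0],"spin": 1},
    {"travel": [-0.324,0.974,0.027],"spin": 0.2},
    {"travel": [-0.324,0.974,0.027],"spin": 0},
    {"travel": [-0.324,0.974,0.027],"spin": 0},
    {"travel": [-0.324,0.974,0.027],"spin": 0},
  ],
)

```text
clock: 23.3
tcp_pos: [0.5889, 0.0679, 0.223]
ee_rot: [0.0, 0.995, 0.104, -0.001]
contact_force: [-0.1, 0.0, -1.2]
finger_gap: 0.0235
```

Request:
send_rows(
  commands=[
    {"travel": [-0.324,0.974,0.027],"spin": 0},
    {"travel": [-0.324,0.974,0.027],"spin": 0},
    {"travel": [-0.324,0.974,0.027],"spin": 0},
    {"travel": [-0.324,0.974,0.027],"spin": 0},
    {"travel": [-0.324,0.974,0.027],"spin": 0},
    {"travel": [-0.324,0.974,0.027],"spin": 0},
    {"travel": [-0.324,0.974,0.027],"spin": 0},
    {"travel": [-0.324,0.974,0.027],"spin": 0},
    {"travel": [-0.324,0.974,0.027],"spin": 0},
    {"travel": [0,0,0],"spin": 0},
  ],
)

```text
clock: 24.3
tcp_pos: [0.5468, -0.302, 0.2132]
ee_rot: [0.0, 0.995, 0.101, -0.0]
contact_force: [0.6, -0.0, -0.4]
finger_gap: 0.0238
```

```bash
python3 plan.py .5491 -.2969 .060 11.9
```

```text
t 24.3 at [ 0.5468 -0.302   0.2132] psi 11.6 gap 0.0238 q6 0.84
spin -0.03 travel [ 0.083 -0.112  3.829] rows 4 each [ 0.021 -0.028  0.957]
```

Request:
send_rows(
  commands=[
    {"travel": [0.03,0,1],"spin": -0.03},
    {"travel": [0.02,0,1],"spin": 0},
    {"travel": [0,0,0.9],"spin": 0},
    {"travel": [0,0,0.55],"spin": 0},
    {"travel": [0,0,0.3],"spin": 0},
    {"travel": [0,0,0],"spin": 0},
    {"travel": [0,0,0],"spin": 0},
    {"travel": [0,0,0],"spin": 0},
  ],
)

```text
clock: 25.1
tcp_pos: [0.5509, -0.2978, 0.0656]
ee_rot: [0.001, 0.994, 0.106, 0.001]
contact_force: [-0.3, -1.3, -0.0]
finger_gap: 0.0241
```

```bash
python3 plan.py .5491 -.2969 .058 11.9
```

```text
t 25.1 at [ 0.5509 -0.2978  0.0656] psi 12.1 gap 0.0241 q6 0.84
spin 0.03 travel [-0.04  -0.033  0.19 ] rows 1 each [-0.04  -0.033  0.19 ]
```

Request:
send_rows(
  commands=[
    {"travel": [-0.03,-0.03,0.1],"spin": 0},
    {"travel": [0,0,0.08],"spin": 0},
    {"travel": [0,0,0],"spin": 0},
    {"travel": [0,0,0],"spin": 0},
  ],
)

```text
clock: 25.5
tcp_pos: [0.5485, -0.2966, 0.057]
ee_rot: [0.0, 0.994, 0.106, 0.0]
contact_force: [0.2, -0.2, 1.5]
finger_gap: 0.0241
```

Request:
send_rows(
  commands=[
    {"travel": [0,0,0],"spin": 0},
    {"travel": [0,0,0],"spin": 0},
    {"travel": [0,0,0],"spin": 0},
    {"travel": [0,0,-0.25],"spin": 0},
    {"travel": [0,0,-0.9],"spin": 0},
    {"travel": [0,0,-0.9],"spin": 0},
    {"travel": [0,0,-0.9],"spin": 0},
    {"travel": [0,0,-0.9],"spin": 0},
    {"travel": [0,0,-0.5],"spin": 0},
    {"travel": [0,0,0],"spin": 0},
  ],
  claw=0,
)

```text
clock: 26.5
tcp_pos: [0.5503, -0.2976, 0.2353]
ee_rot: [0.002, 0.994, 0.106, 0.003]
contact_force: [-0.5, -0.1, -0.9]
finger_gap: 0.0437
```

```bash
python3 m5.py w9.png .043 .053 .061 .072;python3 plan.py .6618 -.0105 .22 115  .6618 -.0105 .009 115
```

```text
0.043 c [ 0.5873 -0.3101] LxW 0.0244 0.0206 yaw 10.3
0.043 c [ 0.5683 -0.2189] LxW 0.1145 0.0249 yaw 101.3
0.043 c [ 0.5187 -0.3232] LxW 0.0248 0.017 yaw 12.5
0.043 c [ 0.5003 -0.2326] LxW 0.117 0.0242 yaw 101.8
0.061 c [ 0.5473 -0.2954] LxW 0.12 0.0247 yaw 11.9
t 26.55 at [ 0.5492 -0.2969  0.2328] psi 12.1 gap 0.0439 q6 0.84
spin -12.86 travel [5.3   5.578 0.321] rows 7 each [0.757 0.797 0.046]
spin 0.0 travel [0.    0.    5.275] rows 6 each [0.    0.    0.879]
```

Request:
send_rows(
  commands=[
    {"travel": [0,0,0],"spin": -1},
    {"travel": [0,0,0],"spin": -1},
    {"travel": [0,0,0],"spin": -1},
    {"travel": [0,0,0],"spin": -1},
    {"travel": [0,0,0],"spin": -1},
    {"travel": [0,0,0],"spin": -1},
    {"travel": [0,0,0],"spin": -1},
    {"travel": [0,0,0],"spin": -1},
    {"travel": [0,0,0],"spin": -1},
    {"travel": [0,0,0],"spin": -1},
  ],
)

```text
clock: 27.55
tcp_pos: [0.5475, -0.296, 0.2288]
ee_rot: [-0.002, 0.692, 0.722, -0.0]
contact_force: [-1.0, 0.2, -0.3]
finger_gap: 0.044
```

Request:
send_rows(
  commands=[
    {"travel": [0,0,0],"spin": -1},
    {"travel": [0,0,0],"spin": -1},
    {"travel": [0.757,0.797,0.046],"spin": -0.86},
    {"travel": [0.757,0.797,0.046],"spin": 0},
    {"travel": [0.757,0.797,0.046],"spin": 0},
    {"travel": [0.757,0.797,0.046],"spin": 0},
    {"travel": [0.757,0.797,0.046],"spin": 0},
    {"travel": [0.757,0.797,0.046],"spin": 0},
    {"travel": [0.757,0.797,0.046],"spin": 0},
    {"travel": [0,0,0],"spin": 0},
  ],
)

```text
clock: 28.55
tcp_pos: [0.6662, -0.0076, 0.2157]
ee_rot: [-0.001, 0.535, 0.845, -0.0]
contact_force: [-1.0, -0.8, -0.6]
finger_gap: 0.0439
```

```bash
cat > m6.py <<'E'
from h import *; from m2 import rects
m,p,d=grab("wrist","w10.png"); C=cloud(m,d); q=C[d>0]; q=q[(q[:,1]>-.11)&(q[:,1]<.12)&(q[:,0]<.75)&(q[:,0]>.42)]
rects(q[(q[:,2]>.013)&(q[:,2]<.024)],"short"); rects(q[(q[:,2]>.12)&(q[:,2]<.17)],"jar")
E
python3 m6.py;python3 plan.py .6618 -.0105 .009 115
```

```text
short c [ 0.664  -0.0127] LxW 0.1203 0.0245 yaw 114.2
jar c [0.517  0.0065] LxW 0.0816 0.0815 yaw 112.4
t 28.6 at [ 0.6654 -0.0099  0.2158] psi 115.2 gap 0.044 q6 -0.47
spin 0.03 travel [ 0.024 -0.087  5.17 ] rows 6 each [ 0.004 -0.015  0.862]
```

Request:
send_rows(
  commands=[
    {"travel": [-0.03,-0.03,1],"spin": 0.12},
    {"travel": [-0.01,-0.01,1],"spin": 0},
    {"travel": [0,0,1],"spin": 0},
    {"travel": [0,0,1],"spin": 0},
    {"travel": [0,0,0.7],"spin": 0},
    {"travel": [0,0,0.35],"spin": 0},
    {"travel": [0,0,0.1],"spin": 0},
    {"travel": [0,0,0],"spin": 0},
    {"travel": [0,0,0],"spin": 0},
  ],
)

```text
clock: 29.5
tcp_pos: [0.6662, -0.0148, 0.0135]
ee_rot: [0.001, 0.544, 0.839, 0.001]
contact_force: [-0.5, -0.2, 0.1]
finger_gap: 0.0438
```

```bash
python3 plan.py .664 -.0127 .009 114.2
```

```text
t 29.5 at [ 0.6662 -0.0148  0.0135] psi 114.0 gap 0.0438 q6 -0.46
spin -0.02 travel [ 0.072 -0.028  0.113] rows 1 each [ 0.072 -0.028  0.113]
```

Request:
send_rows(
  commands=[
    {"travel": [0.06,-0.03,0.1],"spin": 0},
    {"travel": [0,0,0],"spin": 0},
    {"travel": [0,0,0],"spin": 0},
  ],
)

```text
clock: 29.8
tcp_pos: [0.6633, -0.0126, 0.0086]
ee_rot: [0.0, 0.544, 0.839, 0.0]
contact_force: [-0.4, 0.7, -0.1]
finger_gap: 0.0442
```

Request:
send_rows(
  commands=[
    {"travel": [0,0,0],"spin": 0},
    {"travel": [0,0,0],"spin": 0},
    {"travel": [0,0,0],"spin": 0},
    {"travel": [0,0,-0.2],"spin": 0},
    {"travel": [0,0,-1],"spin": 0},
    {"travel": [0,0,-1],"spin": 0},
    {"travel": [0,0,-1],"spin": 0},
    {"travel": [0,0,-1],"spin": 0},
    {"travel": [0,0,-1],"spin": 0},
    {"travel": [0,0,-0.3],"spin": 0},
  ],
  claw=1,
)

```text
clock: 30.8
tcp_pos: [0.6653, -0.0128, 0.2336]
ee_rot: [0.003, 0.544, 0.839, 0.002]
contact_force: [0.4, 0.7, -0.6]
finger_gap: 0.0239
```

```bash
python3 plan.py .5285 -.1991 .22 191.9
```

```text
t 30.8 at [ 0.6653 -0.0128  0.2336] psi 114.0 gap 0.0239 q6 -0.46
spin -9.73 travel [ 4.307 -3.851  0.341] rows 5 each [ 0.861 -0.77   0.068]
```

Request:
send_rows(
  commands=[
    {"travel": [0,0,0],"spin": -0.973},
    {"travel": [0,0,0],"spin": -0.973},
    {"travel": [0,0,0],"spin": -0.973},
    {"travel": [0,0,0],"spin": -0.973},
    {"travel": [0,0,0],"spin": -0.973},
    {"travel": [0,0,0],"spin": -0.973},
    {"travel": [0,0,0],"spin": -0.973},
    {"travel": [0,0,0],"spin": -0.973},
    {"travel": [0,0,0],"spin": -0.973},
    {"travel": [0,0,0],"spin": -0.973},
  ],
)

```text
clock: 31.8
tcp_pos: [0.6624, -0.0128, 0.227]
ee_rot: [-0.001, -0.106, 0.994, 0.0]
contact_force: [-0.4, -0.1, 0.4]
finger_gap: 0.0238
```

Request:
send_rows(
  commands=[
    {"travel": [0.718,-0.642,0.05],"spin": 0},
    {"travel": [0.718,-0.642,0.05],"spin": 0},
    {"travel": [0.718,-0.642,0.05],"spin": 0},
    {"travel": [0.718,-0.642,0.05],"spin": 0},
    {"travel": [0.718,-0.642,0.05],"spin": 0},
    {"travel": [0.718,-0.642,0.05],"spin": 0},
    {"travel": [0,0,0],"spin": 0},
    {"travel": [0,0,0],"spin": 0},
    {"travel": [0,0,0],"spin": 0},
  ],
)

```text
clock: 32.7
tcp_pos: [0.5266, -0.1985, 0.2158]
ee_rot: [-0.0, -0.104, 0.995, 0.0]
contact_force: [-0.1, 0.8, -1.1]
finger_gap: 0.0238
```

```bash
python3 plan.py .5285 -.1991 .066 191.9
```

```text
t 32.7 at [ 0.5266 -0.1985  0.2158] psi -168.1 gap 0.0238 q6 -2.16
spin -45.0 travel [-0.044 -0.025  3.745] rows 4 each [-0.011 -0.006  0.936]
```

Request:
send_rows(
  commands=[
    {"travel": [-0.02,-0.01,1],"spin": 0},
    {"travel": [0,0,1],"spin": 0},
    {"travel": [0,0,0.9],"spin": 0},
    {"travel": [0,0,0.55],"spin": 0},
    {"travel": [0,0,0.3],"spin": 0},
    {"travel": [0,0,0],"spin": 0},
    {"travel": [0,0,0],"spin": 0},
    {"travel": [0,0,0],"spin": 0},
  ],
)

```text
clock: 33.5
tcp_pos: [0.5282, -0.1994, 0.0673]
ee_rot: [0.001, -0.104, 0.995, -0.001]
contact_force: [0.7, 0.7, -0.7]
finger_gap: 0.0236
```

```bash
python3 plan.py .5285 -.1991 .0570 -168.1
```

```text
t 33.5 at [ 0.5282 -0.1994  0.0673] psi -168.1 gap 0.0236 q6 -2.16
spin 0.0 travel [-0.009  0.007  0.259] rows 1 each [-0.009  0.007  0.259]
```

Request:
send_rows(
  commands=[
    {"travel": [0,0,0.13],"spin": 0},
    {"travel": [0,0,0.08],"spin": 0},
    {"travel": [0,0,0.02],"spin": 0},
    {"travel": [0,0,0],"spin": 0},
    {"travel": [0,0,0],"spin": 0},
  ],
)

```text
clock: 34.0
tcp_pos: [0.5271, -0.1993, 0.0568]
ee_rot: [0.0, -0.103, 0.995, -0.0]
contact_force: [0.8, -0.9, -0.0]
finger_gap: 0.0238
```

Request:
send_rows(
  commands=[
    {"travel": [0,0,0],"spin": 0},
    {"travel": [0,0,0],"spin": 0},
    {"travel": [0,0,0],"spin": 0},
    {"travel": [0,0,-0.25],"spin": 0},
    {"travel": [0,0,-0.9],"spin": 0},
    {"travel": [0,0,-0.9],"spin": 0},
    {"travel": [0,0,-0.9],"spin": 0},
    {"travel": [0,0,-0.9],"spin": 0},
    {"travel": [0,0,-0.9],"spin": 0},
    {"travel": [0,0,0],"spin": 0},
  ],
  claw=0,
)

```text
clock: 35.0
tcp_pos: [0.5298, -0.2003, 0.2529]
ee_rot: [0.004, -0.104, 0.995, -0.002]
contact_force: [0.4, -0.2, 0.3]
finger_gap: 0.044
```

```bash
python3 m5.py w11.png .043 .053 .061 .072; python3 -c "
from h import *
grab('scene','s2.png')
m,p,d=grab('side'); print(arm.get_state()['tcp_pos'])"
```

```text
0.043 c [ 0.5869 -0.3137] LxW 0.0239 0.0159 yaw 12.1
0.043 c [ 0.568  -0.2419] LxW 0.0762 0.0439 yaw 103.1
0.043 c [ 0.557  -0.1718] LxW 0.0241 0.0154 yaw 12.5
0.043 c [ 0.5043 -0.2558] LxW 0.0755 0.0398 yaw 101.3
0.043 c [ 0.4893 -0.1854] LxW 0.0244 0.0178 yaw 13.0
0.061 c [ 0.5472 -0.2963] LxW 0.1205 0.025 yaw 12.1
0.061 c [ 0.5277 -0.1989] LxW 0.1201 0.0248 yaw 11.9
[ 0.52657481 -0.19907957  0.24671331]
```

View pics/w11.png

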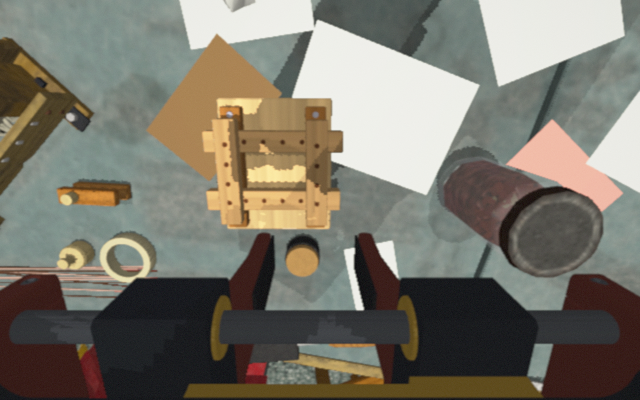

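View pics/s2.png

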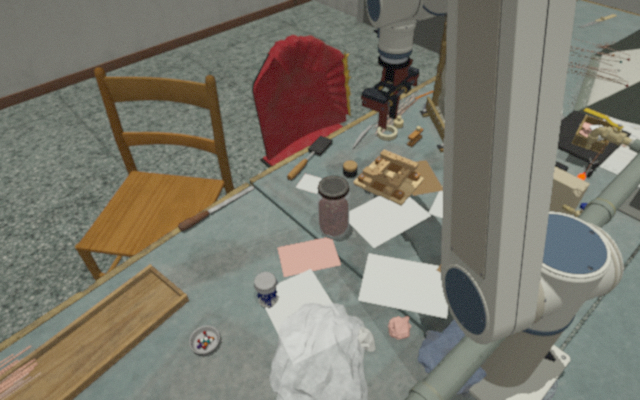

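The wrist view shows the finished crosswise stack at (272,165). The scene view shows the jars at (334,208) and (265,288) and the pot at (350,168) as at the start, with the gripper well clear. Handing in.

```bash
python3 -c "
from plant import arm
print(arm.hand_in(), arm.get_state()['clock'])"
```

```text
the job is handed in; nothing more can be done
the job is handed in; nothing more can be done
```

All four slats are stacked crosswise on the drying stand, and I handed the job in at about 35 s of the 72 s allowed. `hand_in` gives no verdict, so the checks below are my own.

- **Long slats:** both lie across the runners on the seat marks. I measured them from the wrist camera before the short ones went on: about 1–2 mm from their places and within about 0.3° of the right direction.
- **Short slats:** at the end they measured about 2 mm or less from their places above the runners, parallel within 0.2°. Their tops were at the right height (within the 61–72 mm band I checked).
- **Stand position:** these errors rest on one wrist-camera fit. The overview camera put the stand about 2–4 mm away from that fit, still well inside the 12 mm tolerance.
- **Jars and pot:** in the last overview picture they stand at the same pixels as at the start, judged by eye. The gripper was open and about 18 cm above the stack.
- **Contact forces:** the highest reading at the end of any move was about 2.5 N, as slats touched down.
- **What failed:** the first two move calls were refused because each row needs both keys. Nothing moved, and I resent them.

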